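# Hold the slide rack over the free staining dish to drip off

### The arm

A 6-joint arm with a two-finger parallel gripper is mounted at the origin on a cart in front of the work surface, level with it; the furniture and walls round the work are solid. World frame = base frame: x ahead of the robot, y to its left, z up, the work surface at z = 0. Lengths are in m, angles in rad, forces in N, time in s.
With the tool pointing down it reaches from about 0.375 to 0.975 m from the base axis. Payload 3.8 kg.
Tool frame: the origin (TCP) lies between the finger pads; the fingertips stand 11 mm ahead of it and the grasp point (between the pads) lies 8 mm behind it (bot.tip_reach is the distance from the TCP to the fingertips, in m); z points along the fingers, y is the line along which they close (so a half turn about z gives the same grasp; the last joint's range is limited). The gripper opens to 88 mm and grips with 3 to 60 N. Pads are 18 mm wide; open, the fingers measure 123 mm over their backs; the gripper's body (75 mm by 187 mm) begins 45 mm behind the grasp point.
Start: joints at [0.674, 0.264, 1.604, -0, 1.274, -0.037], TCP at [0.511, 0.44, 0.25] pointing down, gripper open.
Joint ranges: [-2.63, 2.63], [-0.94, 2.18], [0.31, 2.57], [-1.31, 4.45], [0, 2.66], [-2.55, 2.55]. Speed limits (rad/s): [2.57, 2.57, 3.14, 3.14, 3.14, 3.14].

### API

Orientations are given as a 3x3 rotation matrix whose columns are the frame's x, y, z axes.
In Python, from rig import bot gives the robot as it stands.
- The arm moves only by the tool apply_moves, never from a script. Its argument "targets" is a list of rows, each an object with "dp": the shift along the world's x, y, z as a fraction of full scale, a list of three; "delta_rot": the turn, a rotation vector about the world's x, y, z as a fraction of full scale, a list of three. In form: [{"dp": [x, y, z], "delta_rot": [wx, wy, wz]}, ...]. A call has exactly 5 rows; each row shifts and turns the commanded pose from where the row before left it; what a row does not reach is not made up. Full scale, the value 1, is 0.05 m for a shift and 45 degrees for a turn. A row lasts 1/8 s, in which the tool goes at most 62.5 mm and 10.7 degrees, less where a joint would pass 70% of its speed; a pose out of reach is approached as far as the arm can. A call with a number of a shift or a turn outside -1 to 1 is refused whole. A call with a gripper value outside its range is refused whole. "hand" is the closure, from 0 (fully open) to 1 (shut), set as the call begins (left out, the last holds). The fingers move at their own pace and stop on an object; the grip force is fixed at half the most. Time passes only in rows, so rows that do not move let the fingers close, or fill a call up. It gives the time, the measured TCP pose, the force, the opening and the grip force at its end, in the units of the state.
- bot.observe(): the state, without advancing time (a new reading comes with each control period).
- bot.snapshot(name): name is "scene" or "side" or "wrist"; returns (picture, depth): 400x640x3 uint8, red, green, blue; 400x640 float32, m along the optical axis (not along the pixel's ray), 0 where there is no reading.
- bot.camera_info(name): a dict with "mtx" (3x3 intrinsics, pixels), "xyz" and "rotation" of the camera in the world; the wrist camera has in their place "mount" (4x4, takes a point from camera to tool coordinates, whose origin is the TCP and whose axes are the flange's). Camera axes: x right, y up, looking along -z (the intrinsics and any distortion apply to the point x, -y, -z); pixel columns grow to the right and rows downward; lengths in m; the calibration is good to about 2 mm. A picture is of the moment at which its call begins: read the wrist's pose just before it. camera_info takes no time and is no camera call.
- bot.close_job(): hands the job in; it is judged then, once.
The state is a dict: "time": time; "q": joint angles; "qvel": joint speeds; "joint_torque": joint torques, N m; "position": TCP position; "eef_rot": TCP orientation; "wrist_force": force on the tool from outside, world axes, zero at the start; "ft_torque": the same for the moment, N m; "grip_width": finger opening in m; "finger_force": force on a finger pad.
Only numpy, scipy, OpenCV 4.12 (cv2) and the standard library are available. Lean on these libraries where they do the work, as an engineer would, in place of code of your own. Each camera call takes 0.05 s, during which the arm holds its last target. There are 200 camera calls.

### The job

Take the slide rack by its black handle, lift it straight out of its staining dish until it is clear of the tops of the two bottles in the tray, and carry it over them to the dish that stands open and empty (not the covered one). Stop with the rack hanging level over that dish to drip off, squared up and centred so that it could go straight down into it, its underside about a centimetre above the rim, and finish there still holding it. The rack must touch nothing on the way, and the dishes, the cover and those bottles stay where they are.

Things in the scene. Friction and masses are not known exactly. Their poses are not given: they have to be found in the camera images.
- rack_grip (a point): centre of the slide rack's black plastic handle sleeve: 50 mm long (x), 10 mm thick (y), 14 mm high, at the top of the steel bail; 110 mm straight above the centre of the rack's underside. x along the handle and the slides, z up. The bail's wires rise at the rack's two ends; under the sleeve it is free down to the slides, 73 mm below its underside
- slide_rack: the slide rack: steel frame with eight glass microscope slides standing on edge in it and an upright fixed bail handle; 84 mm (x) by 58 mm (y), frame 34 mm high, 117 mm high over the handle; 87 mm over the bail wires at its ends; 0.14 to 0.28 kg. Origin at the centre of its underside, z up, x along the slides. Stands on the floor of one dish, 6 mm free at the ends and 8 mm at the sides when centred (starts up to 3 mm off)
- dish_a: one of three identical white plastic staining dishes in a row in the tray, loose, 0.3 kg: 108 x 82 mm (132 mm over the finger tabs at its ends), 62 mm high, mouth 100 x 74 mm, floor 5 mm thick. Origin at the centre of its underside, z up, x along the long side; rim 62 mm above the origin. One of the three holds the rack, one is covered, one is open and empty: which is which varies
- dish_b: one of three identical white plastic staining dishes in a row in the tray, loose, 0.3 kg: 108 x 82 mm (132 mm over the finger tabs at its ends), 62 mm high, mouth 100 x 74 mm, floor 5 mm thick. Origin at the centre of its underside, z up, x along the long side; rim 62 mm above the origin. One of the three holds the rack, one is covered, one is open and empty: which is which varies
- dish_c: one of three identical white plastic staining dishes in a row in the tray, loose, 0.3 kg: 108 x 82 mm (132 mm over the finger tabs at its ends), 62 mm high, mouth 100 x 74 mm, floor 5 mm thick. Origin at the centre of its underside, z up, x along the long side; rim 62 mm above the origin. One of the three holds the rack, one is covered, one is open and empty: which is which varies
- cover: white plastic cover, 116 x 90 mm plate 4 mm thick with a grip rib, its top 21 mm above the origin; lies on the rim of one dish, so its origin (centre of the plate's underside) is 62 mm above that dish's origin
- reagent_bottle: glass screw-cap bottle, 58 mm across, 114 mm high, with a blue cap, standing between two of the dishes in the tray; origin at the centre of its underside
- sample_bottle: glass screw-cap bottle, 62 mm across, 118 mm high, with a blue cap, standing between two of the dishes in the tray; origin at the centre of its underside
- spill_tray: shallow stainless steel tray, 152 mm (x) by 462 mm (y), 14 mm high (17 mm with its rolled rim), floor 3 mm thick, fixed; dishes and bottles stand in it in a row along its y axis, neighbouring dishes about 165 mm apart (centre to centre), a bottle between each pair. Origin at the centre of its underside on the bench
Things that resemble listed ones, but are neither listed nor needed, are in the scene too. Leave any red look-alike of the dish_a alone.

How it is judged:
On the way:
1. the rack has been lifted out, its underside above the bottle tops (123 mm over the bench) (height (world z) of slide_rack above 0.123 m), for 0.1 s.
At the end, for the whole second after the job is handed in: The rack is held still over the dish that began open and empty, touching only the fingers: centred within 7 mm, squared up within 0.12 rad, level within 0.1 rad, underside 2 to 26 mm above the rim; dishes and cover within 15 mm, bottles within 25 mm of their starts (((horizontal distance between slide_rack and dish_a below 0.007 m and z of slide_rack in the frame of dish_a between 0.064 and 0.088 m and angle between the x axis of slide_rack and the x axis of dish_a, either way round below 0.12 rad and horizontal distance between cover and dish_a above 0.06 m) or (horizontal distance between slide_rack and dish_b below 0.007 m and z of slide_rack in the frame of dish_b between 0.064 and 0.088 m and angle between the x axis of slide_rack and the x axis of dish_b, either way round below 0.12 rad and horizontal distance between cover and dish_b above 0.06 m) or (horizontal distance between slide_rack and dish_c below 0.007 m and z of slide_rack in the frame of dish_c between 0.064 and 0.088 m and angle between the x axis of slide_rack and the x axis of dish_c, either way round below 0.12 rad and horizontal distance between cover and dish_c above 0.06 m)) and distance of slide_rack from where it was at the start of the episode above 0.12 m and angle between slide_rack's own z axis and vertical below 0.1 rad and linear speed of slide_rack below 0.02 m/s and contact force between slide_rack and the fingers above 0.5 N and contact force between slide_rack and dish_a below 0.05 N and contact force between slide_rack and dish_b below 0.05 N and contact force between slide_rack and dish_c below 0.05 N and contact force between slide_rack and cover below 0.05 N and contact force between slide_rack and reagent_bottle below 0.05 N and contact force between slide_rack and sample_bottle below 0.05 N and contact force between slide_rack and spill_tray below 0.05 N and distance of each of dish_a, dish_b, dish_c, cover from where it was at the start of the episode below 0.015 m and distance of each of reagent_bottle, sample_bottle from where it was at the start of the episode below 0.025 m); the arm keeps its last pose, push and grip.
It fails at once if once out of its dish, the rack bumps a dish, the cover, a bottle or the tray (distance of slide_rack from where it was at the start of the episode above 0.09 m and (contact force between slide_rack and dish_a above 0.5 N or contact force between slide_rack and dish_b above 0.5 N or contact force between slide_rack and dish_c above 0.5 N or contact force between slide_rack and cover above 0.5 N or contact force between slide_rack and reagent_bottle above 0.5 N or contact force between slide_rack and sample_bottle above 0.5 N or contact force between slide_rack and spill_tray above 0.5 N)).
It fails at once if a dish or the cover is shoved along or carried off (distance of any of dish_a, dish_b, dish_c, cover from where it was at the start of the episode above 0.03 m).
It fails at once if a bottle is knocked over or pushed away (distance of any of reagent_bottle, sample_bottle from where it was at the start of the episode above 0.04 m or angle between any of reagent_bottle, sample_bottle's own z axis and vertical above 0.5 rad).
It also fails if it takes over 38 s, if anything falls off the work surface, if the arm or the gripper's body presses on something with over 40 N, if the wrist force passes 120 N, or if a joint passes its speed limit or range.

## Working session

There is one attempt and no reset: what is moved stays moved. The work goes in short steps, Python scripts to look and compute and a tool call to move; the robot and the scene stay as the last step left them, time stands still between calls to the robot, and variables do not carry over. Pictures are saved under pics/ and viewed, at most 10 in all, crops included, and the job is handed in when it is done.

Besides the shell and the picture viewer there is one more tool, called by a JSON object that holds its "api" and its "payload", one argument or row to a line. apply_moves: Moves the arm, as the interface text tells. Its arguments: {"type":"object","properties":{"targets":{"type":"array"},"hand":{"type":"number"}},"required":["targets"]}

```bash
mkdir -p pics
cat > h.py <<'E'
import numpy as np, cv2
from rig import bot
def cam(n,st=None):
    c=bot.camera_info(n); K=np.array(c["mtx"])
    if "xyz" in c: return K,np.array(c["rotation"]),np.array(c["xyz"])
    M=np.array(c["mount"]); R=np.array(st["eef_rot"])
    return K,R@M[:3,:3],R@M[:3,3]+np.array(st["position"])
def cloud(d,K,R,t):
    v,u=np.mgrid[:d.shape[0],:d.shape[1]]
    x=(u-K[0,2])/K[0,0]*d; y=(v-K[1,2])/K[1,1]*d
    return np.stack([x,-y,-d],-1)@R.T+t
def snap(n):
    st=bot.observe(); p,d=bot.snapshot(n); k=cam(n,st)
    np.savez(n+".npz",p=p,d=d,K=k[0],R=k[1],t=k[2]); return p,d,k,cloud(d,*k)
E
python3 - <<'E'
from h import *
for n in ["scene","side"]:
    p,d,k,c=snap(n); cv2.imwrite(f"pics/{n}0.png",p[...,::-1]); print(n,k,(d>0).mean(), {a:b for a,b in bot.camera_info(n).items() if a not in("mtx","xyz","rotation")})
print(bot.observe())
E
```

```text
scene (array([[444.86934366,   0.        , 320.03355867],
       [  0.        , 444.86934366, 204.67419344],
       [  0.        ,   0.        ,   1.        ]]), array([[ 0.58422311,  0.57507983, -0.57268363],
       [-0.81158685,  0.41119765, -0.41502202],
       [-0.00318463,  0.70724796,  0.7069584 ]]), array([-0.09320338, -0.43825198,  0.81588011])) 0.996046875 {}
side (array([[403.09991741,   0.        , 313.7580059 ],
       [  0.        , 403.09991741, 197.11027404],
       [  0.        ,   0.        ,   1.        ]]), array([[-0.92018848, -0.32648158,  0.21601604],
       [ 0.39141506, -0.77700198,  0.49301336],
       [ 0.00688511,  0.53821714,  0.84277809]]), array([0.6918517 , 0.41548104, 0.8200983 ])) 0.99597265625 {}
{'time': 0.1, 'q': array([ 6.74130828e-01,  2.64664253e-01,  1.60523487e+00,  5.28691885e-06,
        1.27372377e+00, -3.69043268e-02]), 'qvel': array([ 0.00046081, -0.00047289, -0.00204541, -0.00180464,  0.00023025,
        0.00255682]), 'joint_torque': array([ 1.16996875e-03, -5.03618109e+01, -3.58073044e+01,  7.29602971e-02,
        2.32770969e-02, -2.94100744e-05]), 'position': array([0.51094956, 0.44012278, 0.24852303]), 'eef_rot': array([[-6.52617203e-01,  7.57686122e-01, -1.58927882e-03],
       [ 7.57687785e-01,  6.52615985e-01, -1.26336279e-03],
       [ 7.99563148e-05, -2.02866944e-03, -9.99997939e-01]]), 'wrist_force': array([-0.63531157, -0.0052964 ,  0.59503577]), 'ft_torque': array([-0.02590077,  0.00495161,  0.01146249]), 'finger_force': 0.0, 'grip_width': 0.08808246841667706}
```

View pics/scene0.png

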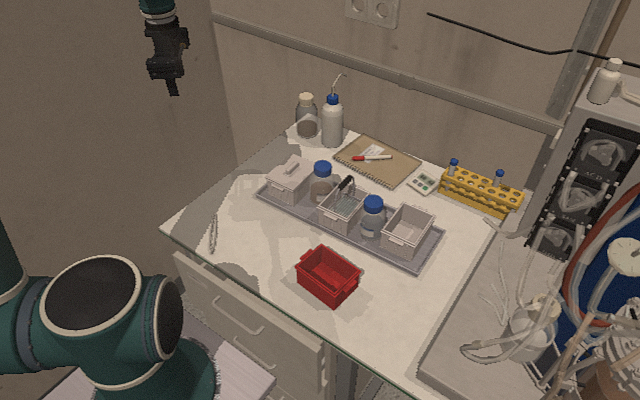

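View pics/side0.png

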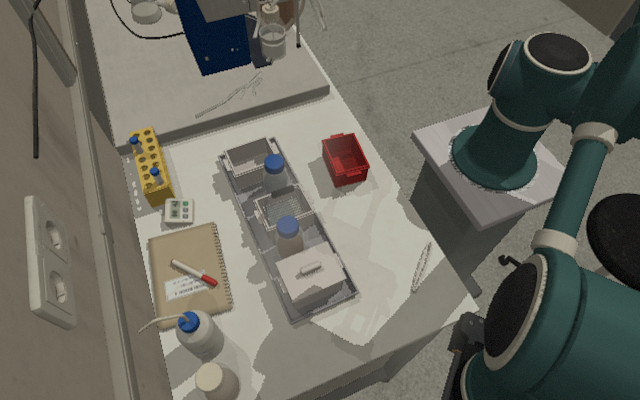

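The scene view shows the rack in the middle dish with its handle at about (346,185). The empty dish is at (408,230), the covered one at (288,178), and the bottles' blue caps are at (323,168) and (374,203). In the side view the empty dish is at (250,155) and the rack at (283,208).

Run:
```python
from h import *
from scipy import ndimage
for n in ["scene","side"]:
    z=np.load(n+".npz"); p=z["p"]; c=cloud(z["d"],z["K"],z["R"],z["t"])
    hsv=cv2.cvtColor(p,cv2.COLOR_RGB2HSV)
    inb=(c[...,0]>.3)&(c[...,0]<.9)&(c[...,1]>-.4)&(c[...,1]<.4)
    bench=c[inb&(abs(c[...,2])<.01)]; print(n,"bench z",np.median(bench[:,2]))
    m=inb&(hsv[...,0]>100)&(hsv[...,0]<125)&(hsv[...,1]>120)&(c[...,2]>.09)
    l,k=ndimage.label(m)
    for i in range(1,k+1):
        q=c[l==i]
        if len(q)>30: print("blue",len(q),q.mean(0),q.min(0),q.max(0))
    m=inb&(p.max(-1)<75)&(c[...,2]>.09)&(c[...,2]<.16)
    l,k=ndimage.label(m)
    for i in range(1,k+1):
        q=c[l==i]
        if len(q)>15: print("dark",len(q),q.mean(0),q.min(0),q.max(0),np.linalg.svd(q[:,:2]-q[:,:2].mean(0),full_matrices=False)[2][0])
    m=inb&(c[...,2]>.055)&(c[...,2]<.073)&(hsv[...,1]<60)
    l,k=ndimage.label(m,np.ones((3,3)))
    for i in range(1,k+1):
        q=c[l==i]
        if len(q)>60:
            vv=np.argwhere(l==i).mean(0); print("rim",len(q),vv,q.mean(0).round(4),cv2.minAreaRect(q[:,:2].astype(np.float32)*1000))
```

```text
scene bench z 0.002257710578704608
blue 98 [0.7956054  0.1630075  0.15461984] [0.78458641 0.15038925 0.14074084] [0.81750155 0.18324031 0.16324929]
blue 42 [ 0.7980928  -0.20415127  0.1061714 ] [ 0.79095086 -0.21199459  0.09768417] [ 0.80763446 -0.19495467  0.11111643]
blue 146 [0.58029751 0.04157685 0.12174354] [0.56164574 0.02179454 0.11716973] [0.60030402 0.06233767 0.12585557]
blue 48 [ 0.82397804 -0.31164673  0.10596659] [ 0.81713237 -0.31898086  0.0950698 ] [ 0.8334969  -0.30362307  0.11219974]
blue 252 [ 0.54723926 -0.12062248  0.11479723] [ 0.5296177  -0.14017038  0.09635412] [ 0.5714006  -0.09665736  0.12050699]
dark 43 [ 0.8898237  -0.38581973  0.13666678] [ 0.8868292  -0.39321712  0.119443  ] [ 0.8928115  -0.37702281  0.15372282] [ 0.08895874 -0.99603531]
dark 87 [ 0.55912381 -0.03615115  0.12453361] [ 0.53873763 -0.04040991  0.11421631] [ 0.58711934 -0.02891033  0.13015305] [-9.99999512e-01 -9.88293593e-04]
rim 113 [129.79646018 332.05309735] [0.783  0.1529 0.064 ] ((787.7052001953125, 153.75189208984375), (29.2889404296875, 61.371891021728516), 37.19300079345703)
rim 958
[... 2628 characters left out ...]
80047607422, 46.20372772216797), 70.03111267089844)
rim 263 [214.09125475 261.94296578] [ 0.6182 -0.0326  0.0606] ((613.3826293945312, -34.329551696777344), (92.38273620605469, 41.849239349365234), 79.44137573242188)
rim 119 [248.42016807 290.19327731] [0.5918 0.0698 0.0643] ((591.9920654296875, 65.24187469482422), (23.145339965820312, 58.76851272583008), 72.59143829345703)
rim 2528 [272.40981013 309.47903481] [0.5755 0.134  0.067 ] ((573.5511474609375, 130.78392028808594), (131.65074157714844, 90.80486297607422), 1.9688016176223755)
rim 108 [345.55555556 208.35185185] [0.7967 0.1913 0.0642] ((798.250244140625, 186.36679077148438), (61.67366409301758, 24.050086975097656), 22.110445022583008)
```

{"api": "apply_moves", "payload": {
  "targets": [
    {"dp":[0.2,-0.9,0.2],"delta_rot":[0,0,0.22]},
    {"dp":[0.2,-0.9,0.2],"delta_rot":[0,0,0.22]},
    {"dp":[0.2,-0.9,0.2],"delta_rot":[0,0,0.22]},
    {"dp":[0.2,-0.9,0.2],"delta_rot":[0,0,0.22]},
    {"dp":[0.2,-0.9,0.2],"delta_rot":[0,0,0.22]}
  ],
  "hand": 0.55
}}

```text
time: 0.72
position: [0.5613, 0.214, 0.2994]
eef_rot: [[-1.0, -0.01, -0.001], [-0.01, 1.0, -0.0], [0.001, -0.0, -1.0]]
wrist_force: [0.1, 0.1, 0.2]
grip_width: 0.0411
finger_force: 0.0
```

{"api": "apply_moves", "payload": {
  "targets": [
    {"dp":[0,-0.9,0],"delta_rot":[0,0,0]},
    {"dp":[0,-0.9,0],"delta_rot":[0,0,0]},
    {"dp":[0,-0.9,0],"delta_rot":[0,0,0]},
    {"dp":[0,-0.9,0],"delta_rot":[0,0,0]},
    {"dp":[0,-0.9,0],"delta_rot":[0,0,0]}
  ]
}}

```text
time: 1.35
position: [0.561, -0.0109, 0.2992]
eef_rot: [[-1.0, -0.004, -0.001], [-0.004, 1.0, 0.0], [0.001, 0.0, -1.0]]
wrist_force: [0.0, -0.3, -0.6]
grip_width: 0.0396
finger_force: 0.0
```

{"api": "apply_moves", "payload": {
  "targets": [
    {"dp":[0,-0.9,0],"delta_rot":[0,0,0]},
    {"dp":[0,0,0],"delta_rot":[0,0,0]},
    {"dp":[0,0,0],"delta_rot":[0,0,0]},
    {"dp":[0,0,0],"delta_rot":[0,0,0]},
    {"dp":[0,0,0],"delta_rot":[0,0,0]}
  ]
}}

```text
time: 1.98
position: [0.5615, -0.0534, 0.2997]
eef_rot: [[-1.0, -0.006, -0.0], [-0.006, 1.0, 0.0], [0.0, 0.0, -1.0]]
wrist_force: [0.3, 0.3, 0.1]
grip_width: 0.0395
finger_force: 0.0
```

Run:
```python
from h import *
p,d,k,c=snap("wrist"); cv2.imwrite("pics/w1.png",p[...,::-1]); print(k); s=bot.observe(); print(s["position"],s["eef_rot"],s["grip_width"],s["q"]); print(bot.camera_info("wrist"))
```

```text
(array([[348.07155038,   0.        , 321.3150063 ],
       [  0.        , 348.07155038, 200.47796398],
       [  0.        ,   0.        ,   1.        ]]), array([[-5.99594851e-03, -9.56094339e-01, -2.92997719e-01],
       [ 9.99981955e-01, -5.84210079e-03, -1.40015021e-03],
       [-3.73046511e-04, -2.93000827e-01,  9.56112115e-01]]), array([ 0.48566901, -0.05340181,  0.43510347]))
[ 0.56149936 -0.05348206  0.29972168] [[-9.99983631e-01 -5.72167710e-03  2.86588419e-05]
 [-5.72167375e-03  9.99983624e-01  1.15632931e-04]
 [-2.93199869e-05  1.15467061e-04 -9.99999993e-01]] 0.039795627596577496 [-1.39191515e-01  2.64114100e-02  1.78198161e+00  1.21916199e-04
  1.33318729e+00 -1.71573824e+00]
{'mtx': array([[348.07155038,   0.        , 321.3150063 ],
       [  0.        , 348.07155038, 200.47796398],
       [  0.        ,   0.        ,   1.        ]]), 'mount': array([[ 1.61280347e-04,  9.56097014e-01,  2.93050294e-01,
         7.58265413e-02],
       [ 9.99999867e-01, -2.97504003e-04,  4.20277222e-04,
         4.24255516e-04],
       [ 4.89009432e-04,  2.93050187e-01, -9.56096935e-01,
        -1.35424888e-01],
       [ 0.00000000e+00,  0.00000000e+00,  0.00000000e+00,
         1.00000000e+00]])}
```

View pics/w1.png

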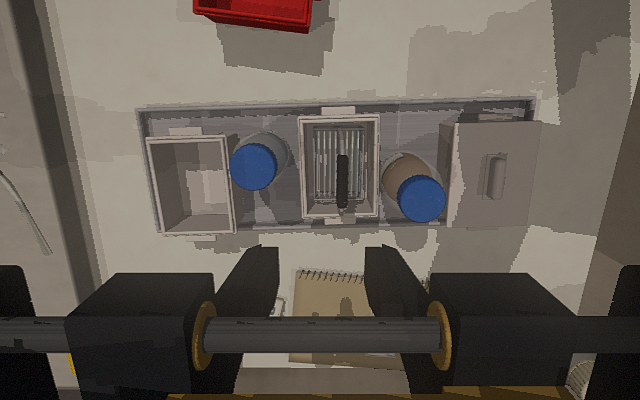

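The wrist view shows the handle at (342,180), the empty dish on the left with its rim from about (147,136) to (236,234), the caps at (253,167) and (422,199), and the cover on the right.

```bash
cat > meas.py <<'E'
from h import *
from scipy import ndimage
p,d,k,c=snap("wrist")
inb=(c[...,0]>.45)&(c[...,0]<.68)
m=inb&(p.max(-1)<70)&(c[...,2]>.1)&(c[...,2]<.14)&(abs(c[...,1]+.035)<.05)
l,n=ndimage.label(m); s=ndimage.sum(m,l,range(1,n+1)); 
if n:
    q=c[l==1+np.argmax(s)]; print("handle",len(q),np.median(q,0),cv2.minAreaRect(q[:,:2].astype(np.float32)*1000),q.min(0),q.max(0))
    t=q[q[:,2]>.1215]; print(" top",len(t),t.mean(0),cv2.minAreaRect(t[:,:2].astype(np.float32)*1000), np.polyfit(t[:,0],t[:,1],1)[0])
for nm,y0 in (("empty",-.195),("rackdish",-.033)):
    m=inb&(c[...,2]>.057)&(c[...,2]<.075)&(abs(c[...,1]-y0)<.052)
    q=c[m]; z=np.median(q[:,2])
    # outer mask
    q=q[abs(q[:,2]-z)<.005]
    body=q  # rim points
    print(nm,len(q),z,cv2.minAreaRect(body[:,:2].astype(np.float32)*1000))
    # inner edges: fit lines to rim strips per side
    cx,cy=(body[:,0].min()+body[:,0].max())/2,(body[:,1].min()+body[:,1].max())/2
    mid=abs(q[:,0]-cx)<.04
    for sg in(-1,1):
        w=q[mid&((q[:,1]-cy)*sg>.03)]; print("  long side",sg,len(w),w[:,1].min(),w[:,1].max(),np.polyfit(w[:,0]-cx,w[:,1],1))
    mid=abs(q[:,1]-cy)<.03
    for sg in(-1,1):
        w=q[mid&((q[:,0]-cx)*sg>.03)]; print("  end",sg,len(w),np.percentile(w[:,0],[2,50,98]))
E
python3 meas.py
```

```text
handle 583 [ 0.56197441 -0.0341088   0.1250408 ] ((564.557373046875, -33.74371337890625), (52.21174621582031, 10.524768829345703), 0.43087318539619446) [ 0.53846413 -0.03915209  0.11272179] [ 0.59067357 -0.02842213  0.1274732 ]
 top 567 [ 0.56235758 -0.03405534  0.12496336] ((562.9691162109375, -33.71012496948242), (49.068599700927734, 10.225056648254395), 1.0595964193344116) 0.01183613895912266
empty 2847 0.06210424944095011 ((585.817138671875, -196.04164123535156), (131.70770263671875, 87.60149383544922), 2.1595728397369385)
  long side -1 520 -0.24050801417971485 -0.23069404913914596 [ 0.0347592  -0.23442062]
  long side 1 500 -0.16006244815715537 -0.15071250224915217 [ 0.03797137 -0.15534391]
  end -1 701 [0.52025358 0.52952939 0.53548249]
  end 1 549 [0.63504464 0.64006168 0.65130842]
rackdish 2775 0.06228173247027552 ((563.4705810546875, -29.27508544921875), (131.88038635253906, 96.24191284179688), 2.0677242279052734)
  long side -1 449 -0.07837005671657364 -0.06992317439988388 [ 0.03390024 -0.07382513]
  long side 1 501 0.0018175178939148773 0.01899760971449739 [0.05144548 0.00665359]
  end -1 732 [0.4977991  0.50755967 0.51371883]
  end 1 544 [0.61285246 0.61864446 0.62893367]
```

{"api": "apply_moves", "payload": {
  "targets": [
    {"dp":[0.02,0.2,-0.4],"delta_rot":[0,0,0.01]},
    {"dp":[0.02,0.19,-0.4],"delta_rot":[0,0,0]},
    {"dp":[0,0,-0.4],"delta_rot":[0,0,0]},
    {"dp":[0,0,-0.4],"delta_rot":[0,0,0]},
    {"dp":[0,0,-0.4],"delta_rot":[0,0,0]}
  ]
}}

```text
time: 2.7
position: [0.5631, -0.0351, 0.1979]
eef_rot: [[-1.0, -0.012, -0.001], [-0.012, 1.0, -0.0], [0.001, -0.0, -1.0]]
wrist_force: [0.2, -0.3, 0.5]
grip_width: 0.0395
finger_force: 0.0
```

```bash
python3 meas.py | head -2; python3 -c "
from h import *
s=bot.observe();print(s['position'],s['eef_rot'][:,1],s['wrist_force'])"
```

```text
handle 1169 [ 0.56105651 -0.03389861  0.12507798] ((562.98193359375, -33.802284240722656), (49.558250427246094, 10.50711441040039), 0.5724270939826965) [ 0.53818486 -0.03905153  0.11136427] [ 0.5877581  -0.02845106  0.12751397]
 top 1125 [ 0.56177867 -0.03383402  0.12497126] ((563.1395263671875, -33.69727325439453), (49.24073028564453, 10.32938289642334), 0.4858335852622986) 0.012955877511678423
[ 0.56140147 -0.03499474  0.19488894] [-1.17209974e-02  9.99931157e-01  5.47014679e-04] [-0.42957804 -1.2229941  -2.00452945]
```

{"api": "apply_moves", "payload": {
  "targets": [
    {"dp":[0.02,0.02,-0.4],"delta_rot":[0,0,0]},
    {"dp":[0,0,-0.4],"delta_rot":[0,0,0]},
    {"dp":[0,0,-0.4],"delta_rot":[0,0,0]},
    {"dp":[0,0,-0.4],"delta_rot":[0,0,0]},
    {"dp":[0,0,-0.16],"delta_rot":[0,0,0]}
  ]
}}

```text
time: 3.38
position: [0.5634, -0.034, 0.1097]
eef_rot: [[-1.0, -0.012, -0.003], [-0.012, 1.0, 0.0], [0.003, 0.0, -1.0]]
wrist_force: [0.1, -0.0, -0.8]
grip_width: 0.0399
finger_force: 0.0
```

{"api": "apply_moves", "payload": {
  "targets": [
    {"dp":[0,0,0],"delta_rot":[0,0,0]},
    {"dp":[0,0,0],"delta_rot":[0,0,0]},
    {"dp":[0,0,0],"delta_rot":[0,0,0]},
    {"dp":[0,0,0],"delta_rot":[0,0,0]},
    {"dp":[0,0,0],"delta_rot":[0,0,0]}
  ]
}}

```text
time: 4.0
position: [0.5647, -0.034, 0.1121]
eef_rot: [[-1.0, -0.012, 0.001], [-0.012, 1.0, -0.0], [-0.001, -0.0, -1.0]]
wrist_force: [1.0, 0.5, -0.6]
grip_width: 0.0397
finger_force: 0.0
```

{"api": "apply_moves", "payload": {
  "targets": [
    {"dp":[0,0,0],"delta_rot":[0,0,0]},
    {"dp":[0,0,0],"delta_rot":[0,0,0]},
    {"dp":[0,0,0],"delta_rot":[0,0,0]},
    {"dp":[0,0,0],"delta_rot":[0,0,0]},
    {"dp":[0,0,0],"delta_rot":[0,0,0]}
  ],
  "hand": 1
}}

```text
time: 4.62
position: [0.5644, -0.0341, 0.1117]
eef_rot: [[-1.0, -0.012, -0.0], [-0.012, 1.0, -0.0], [0.0, -0.0, -1.0]]
wrist_force: [-0.4, -0.4, -0.5]
grip_width: 0.0093
finger_force: 30.0
```

{"api": "apply_moves", "payload": {
  "targets": [
    {"dp":[0,0,0.1],"delta_rot":[0,0,0]},
    {"dp":[0,0,0.1],"delta_rot":[0,0,0]},
    {"dp":[0,0,0.1],"delta_rot":[0,0,0]},
    {"dp":[0,0,0.1],"delta_rot":[0,0,0]},
    {"dp":[0,0,0],"delta_rot":[0,0,0]}
  ]
}}

```text
time: 5.25
position: [0.5649, -0.034, 0.1325]
eef_rot: [[-1.0, -0.012, 0.001], [-0.012, 1.0, -0.0], [-0.001, -0.0, -1.0]]
wrist_force: [0.1, -0.3, -2.5]
grip_width: 0.0091
finger_force: 30.0
```

Run:
```python
from h import *
s=bot.observe(); print(s["position"],s["eef_rot"],s["wrist_force"],s["ft_torque"],s["grip_width"],s["finger_force"])
p,d,k,c=snap("wrist"); p2,_,_,_=snap("side")
cv2.imwrite("pics/g1.png",np.hstack([p[:,:,::-1],p2[:,:,::-1]])[:, :, :][40:320,160:960])
```

```text
[ 0.56493499 -0.03402848  0.13245201] [[-9.99926801e-01 -1.20266659e-02  1.32396607e-03]
 [-1.20268446e-02  9.99927667e-01 -1.27086277e-04]
 [-1.32234188e-03 -1.43000108e-04 -9.99999115e-01]] [ 0.0982702  -0.30550805 -2.46999395] [ 0.07888868 -0.06219349  0.02636642] 0.009090716327126552 29.999008923768997
```

View pics/g1.png

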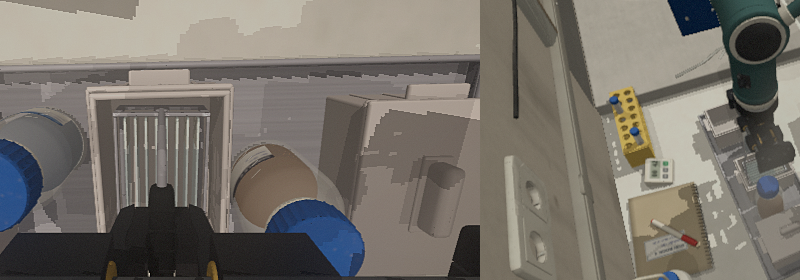

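The wrist crop shows the sleeve between the fingers at (160,195), with the rack off the dish floor and free of the walls. The force reads about 2 N of weight, so I'll lift straight up.

{"api": "apply_moves", "payload": {
  "targets": [
    {"dp":[0,0,0.2],"delta_rot":[0,0,0]},
    {"dp":[0,0,0.2],"delta_rot":[0,0,0]},
    {"dp":[0,0,0.2],"delta_rot":[0,0,0]},
    {"dp":[0,0,0.2],"delta_rot":[0,0,0]},
    {"dp":[0,0,0.2],"delta_rot":[0,0,0]}
  ]
}}

```text
time: 5.98
position: [0.5646, -0.034, 0.1827]
eef_rot: [[-1.0, -0.012, 0.001], [-0.012, 1.0, -0.0], [-0.001, -0.0, -1.0]]
wrist_force: [-0.1, 0.2, -2.0]
grip_width: 0.0093
finger_force: 30.0
```

{"api": "apply_moves", "payload": {
  "targets": [
    {"dp":[0,0,0.4],"delta_rot":[0,0,0]},
    {"dp":[0,0,0.4],"delta_rot":[0,0,0]},
    {"dp":[0,0,0.4],"delta_rot":[0,0,0]},
    {"dp":[0,0,0.4],"delta_rot":[0,0,0]},
    {"dp":[0,0,0.2],"delta_rot":[0,0,0]}
  ]
}}

```text
time: 6.6
position: [0.5652, -0.0341, 0.274]
eef_rot: [[-1.0, -0.012, 0.003], [-0.012, 1.0, -0.0], [-0.003, -0.0, -1.0]]
wrist_force: [-0.5, 0.3, -2.2]
grip_width: 0.0096
finger_force: 30.0
```

{"api": "apply_moves", "payload": {
  "targets": [
    {"dp":[0,0,0],"delta_rot":[0,0,0]},
    {"dp":[0,0,0],"delta_rot":[0,0,0]},
    {"dp":[0,0,0],"delta_rot":[0,0,0]},
    {"dp":[0,0,0],"delta_rot":[0,0,0]},
    {"dp":[0,0,0],"delta_rot":[0,0,0]}
  ]
}}

```text
time: 7.22
position: [0.5643, -0.034, 0.2713]
eef_rot: [[-1.0, -0.012, -0.001], [-0.012, 1.0, 0.0], [0.001, 0.0, -1.0]]
wrist_force: [-0.1, -0.8, -3.1]
grip_width: 0.0097
finger_force: 30.0
```

Run:
```python
from h import *
s=bot.observe(); print(s["position"],s["eef_rot"][:,0],s["wrist_force"],s["ft_torque"],s["grip_width"])
p,d,k,c=snap("wrist"); p2,d2,k2,c2=snap("scene")
cv2.imwrite("pics/l1.png",np.hstack([p[60:340,120:520,::-1],cv2.resize(p2[90:230,250:450,::-1],(400,280))]))
```

```text
[ 0.56430489 -0.03397021  0.27129464] [-9.99927819e-01 -1.19952800e-02  6.85752107e-04] [-0.13227355 -0.7670828  -3.08728664] [ 0.07335169 -0.0424089  -0.00454131] 0.009661986977626
```

View pics/l1.png

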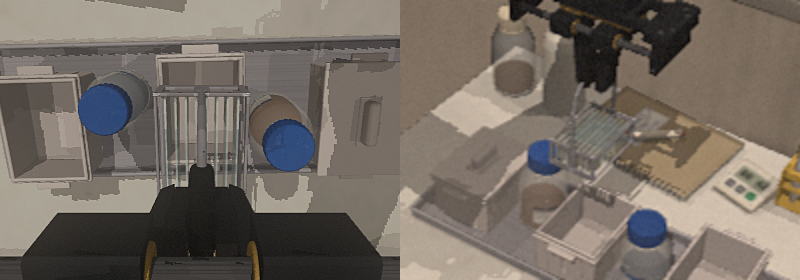

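The rack hangs level and well clear of both caps, with the empty dish on the left of the wrist view. I'll carry it across.

{"api": "apply_moves", "payload": {
  "targets": [
    {"dp":[0.05,-0.3,0],"delta_rot":[0,0,0.01]},
    {"dp":[0.05,-0.4,0],"delta_rot":[0,0,0.01]},
    {"dp":[0.05,-0.4,0],"delta_rot":[0,0,0.01]},
    {"dp":[0.05,-0.4,0],"delta_rot":[0,0,0]},
    {"dp":[0.05,-0.4,0],"delta_rot":[0,0,0]}
  ]
}}

```text
time: 7.95
position: [0.5771, -0.1306, 0.2717]
eef_rot: [[-0.999, -0.035, 0.0], [-0.035, 0.999, -0.0], [-0.0, -0.0, -1.0]]
wrist_force: [0.6, -0.8, -2.2]
grip_width: 0.0095
finger_force: 30.0
```

{"api": "apply_moves", "payload": {
  "targets": [
    {"dp":[0.05,-0.4,0],"delta_rot":[0,0,0]},
    {"dp":[0.05,-0.4,0],"delta_rot":[0,0,0]},
    {"dp":[0.05,-0.32,0],"delta_rot":[0,0,0]},
    {"dp":[0.06,-0.2,0],"delta_rot":[0,0,0]},
    {"dp":[0,0,0],"delta_rot":[0,0,0]}
  ]
}}

```text
time: 8.57
position: [0.5876, -0.1956, 0.2716]
eef_rot: [[-0.999, -0.035, -0.0], [-0.035, 0.999, 0.0], [0.0, 0.0, -1.0]]
wrist_force: [0.2, -0.5, -2.2]
grip_width: 0.0097
finger_force: 30.0
```

{"api": "apply_moves", "payload": {
  "targets": [
    {"dp":[0,0,0],"delta_rot":[0,0,0]},
    {"dp":[0,0,0],"delta_rot":[0,0,0]},
    {"dp":[0,0,0],"delta_rot":[0,0,0]},
    {"dp":[0,0,0],"delta_rot":[0,0,0]},
    {"dp":[0,0,0],"delta_rot":[0,0,0]}
  ]
}}

```text
time: 9.2
position: [0.5875, -0.1949, 0.2718]
eef_rot: [[-0.999, -0.036, 0.0], [-0.036, 0.999, -0.0], [-0.0, -0.0, -1.0]]
wrist_force: [-0.2, 1.0, -2.2]
grip_width: 0.0096
finger_force: 30.0
```

Run:
```python
from h import *
s=bot.observe(); print(s["position"],s["eef_rot"][:,0])
p,d,k,c=snap("wrist"); p2,d2,k2,c2=snap("scene")
cv2.imwrite("pics/l2.png",np.hstack([p[60:340,120:520,::-1],cv2.resize(p2[110:280,330:480,::-1],(247,280))]))
z0=s["position"][2]
# slide/frame top corners: points between rack underside and frame top
m=(c[...,2]>z0-.104+.02)&(c[...,2]<z0-.104+.045)&(abs(c[...,1]+.195)<.06)&(c[...,0]>.5)&(c[...,0]<.65)
q=c[m]; print(len(q),cv2.minAreaRect(q[:,:2].astype(np.float32)*1000),np.percentile(q,[1,50,99],0))
m=(abs(c[...,2]-.063)<.006)&(c[...,0]<.535)&(c[...,0]>.5)&(abs(c[...,1]+.195)<.055)
q=c[m]; print("near end rim",len(q),np.percentile(q,[1,50,99],0))
```

```text
[ 0.58745257 -0.1948677   0.27177428] [-9.99360536e-01 -3.57562940e-02 -7.73489024e-05]
3185 ((577.5584106445312, -194.94229125976562), (69.24893188476562, 58.2982063293457), 2.3017842769622803) [[ 0.54361267 -0.22423244  0.18825193]
 [ 0.56708132 -0.19743512  0.19827472]
 [ 0.60833712 -0.16583859  0.20351057]]
near end rim 1009 [[ 0.52001338 -0.23945461  0.05776499]
 [ 0.52992452 -0.19606301  0.06100599]
 [ 0.53486567 -0.15609652  0.06665354]]
```

View pics/l2.png

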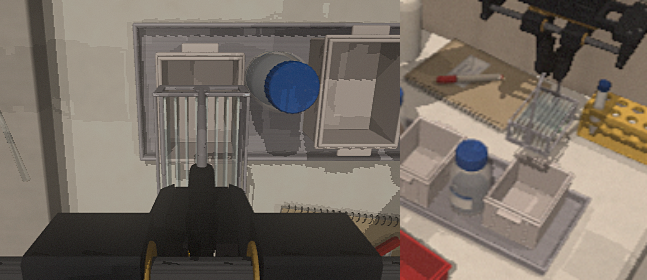

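The rack is over the empty dish. Its near end is at x≈0.544 and its y centre at −0.195, both matching the dish, so I'll lower it.

{"api": "apply_moves", "payload": {
  "targets": [
    {"dp":[0,0,-0.25],"delta_rot":[0,0,0]},
    {"dp":[0,0,-0.25],"delta_rot":[0,0,0]},
    {"dp":[0,0,-0.25],"delta_rot":[0,0,0]},
    {"dp":[0,0,-0.25],"delta_rot":[0,0,0]},
    {"dp":[0,0,-0.25],"delta_rot":[0,0,0]}
  ]
}}

```text
time: 9.93
position: [0.5873, -0.195, 0.208]
eef_rot: [[-0.999, -0.036, -0.001], [-0.036, 0.999, 0.0], [0.001, 0.0, -1.0]]
wrist_force: [-0.3, -1.4, -2.8]
grip_width: 0.0091
finger_force: 30.0
```

{"api": "apply_moves", "payload": {
  "targets": [
    {"dp":[0,0,-0.14],"delta_rot":[0,0,0]},
    {"dp":[0,0,-0.14],"delta_rot":[0,0,0]},
    {"dp":[0,0,-0.14],"delta_rot":[0,0,0]},
    {"dp":[0,0,-0.14],"delta_rot":[0,0,0]},
    {"dp":[0,0,0],"delta_rot":[0,0,0]}
  ]
}}

```text
time: 10.55
position: [0.587, -0.1948, 0.1804]
eef_rot: [[-0.999, -0.036, -0.001], [-0.036, 0.999, 0.0], [0.001, 0.001, -1.0]]
wrist_force: [-0.1, -0.1, -3.0]
grip_width: 0.0097
finger_force: 30.0
```

{"api": "apply_moves", "payload": {
  "targets": [
    {"dp":[0,0,0],"delta_rot":[0,0,0]},
    {"dp":[0,0,0],"delta_rot":[0,0,0]},
    {"dp":[0,0,0],"delta_rot":[0,0,0]},
    {"dp":[0,0,0],"delta_rot":[0,0,0]},
    {"dp":[0,0,0],"delta_rot":[0,0,0]}
  ]
}}

```text
time: 11.18
position: [0.5875, -0.195, 0.1813]
eef_rot: [[-0.999, -0.036, 0.0], [-0.036, 0.999, -0.0], [-0.0, -0.0, -1.0]]
wrist_force: [1.0, -0.2, -2.4]
grip_width: 0.0094
finger_force: 30.0
```

Run:
```python
from h import *
s=bot.observe(); print(s["position"],s["eef_rot"][:,0],s["wrist_force"])
p,d,k,c=snap("wrist"); p2,d2,k2,c2=snap("scene")
cv2.imwrite("pics/l3.png",np.hstack([p[60:340,120:520,::-1],cv2.resize(p2[130:290,330:480,::-1],(262,280))]))
z0=s["position"][2]
m=(c[...,2]>z0-.104+.02)&(c[...,2]<z0-.104+.045)&(abs(c[...,1]+.195)<.036)&(c[...,0]>.5)&(c[...,0]<.65)
q=c[m]; print(len(q),cv2.minAreaRect(q[:,:2].astype(np.float32)*1000),np.percentile(q,[1,50,99],0))
m=(abs(c[...,2]-.063)<.006)&(c[...,0]<.58)&(c[...,0]>.5)&(abs(c[...,1]+.195)<.055)
q=c[m]; print("near end rim",len(q),np.percentile(q,[1,50,99],0))
for sg in(-1,1):
    w=q[(q[:,0]>.54)&((q[:,1]+.195)*sg>.03)]; print(np.percentile(w[:,1],[1,50,99]),np.median(w[:,0]))
```

```text
[ 0.58747687 -0.19500081  0.18126454] [-9.99367108e-01 -3.55721030e-02 -9.03173182e-05] [ 0.99540192 -0.20580747 -2.38357231]
3164 ((577.9649658203125, -195.08042907714844), (70.03758239746094, 58.179840087890625), 2.06559419631958) [[ 0.54364578 -0.22432969  0.09782004]
 [ 0.5671663  -0.19762394  0.10772787]
 [ 0.6082467  -0.16598474  0.11302825]]
near end rim 3233 [[ 0.52029878 -0.2405394   0.05753444]
 [ 0.53402078 -0.19563536  0.06203136]
 [ 0.578555   -0.143311    0.06728236]]
[-0.24103911 -0.23625786 -0.23349114] 0.5594299602265758
[-0.16058567 -0.15627926 -0.14370397] 0.5570167783114879
```

View pics/l3.png

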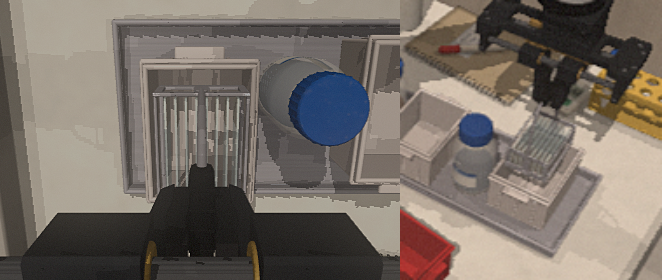

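The rack hangs level and centred over the open dish, about 12 mm above the rim and within roughly 1 mm in y. I'm handing in.

```bash
python3 -c "
from rig import bot
print(bot.close_job())"
```

```text
the job is handed in; nothing more can be done
None
```

The rack is held level over the open, empty dish, squared up and centred to within about 2 mm by the wrist camera, with its underside about 12 mm above the rim; I saw no contact on the way, and the job is handed in with no verdict returned.

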